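# Meter two lanes of ferrite cores from the bench feeder

### The arm

A 6-joint arm with a two-finger parallel gripper is mounted at the origin on the work surface. World frame = base frame: x ahead of the robot, y to its left, z up, the work surface at z = 0. Lengths are in m, angles in rad, forces in N, time in s.
With the tool pointing down it reaches from about 0.35 to 1 m from the base axis. Payload 7.1 kg.
Tool frame: the origin (TCP) lies between the finger pads; the fingertips stand 22 mm ahead of it and the grasp point (between the pads) lies 3 mm ahead of it; x points along the fingers, y is the direction in which the jaws open and shut, and the axes are right-handed (so a half turn about x gives the same grasp; the last joint's range is limited). The gripper opens to 85 mm and grips with 20 to 120 N. Pads are 22 mm wide; open, the fingers measure 114 mm over their backs; the gripper's body (76 mm by 85 mm) begins 54 mm behind the grasp point. The pads swing forward as they close: fully open they stand 13 mm farther back than shut.
Start: joints at [1.175, 0.423, 1.63, -0, 1.089, -0.019], TCP at [0.23, 0.581, 0.253] pointing down, gripper open.
Joint ranges: [-3, 3], [-0.9, 2.11], [0.09, 2.58], [-1.31, 4.45], [0.11, 2.69], [-2.54, 2.54]. Speed limits (rad/s): [2.39, 2.39, 3.01, 3.14, 3.14, 3.14].

### API

Orientations are given as a rotation vector (axis times angle).
In Python, from rig import manip gives the robot as it stands. The module is installed in compiled form; this text tells all that it offers. Calls block until the motion is done:
- manip.move_to(position, orientation): joint-space move of the TCP to a pose.
- manip.servo_line(position, orientation=None, rate=0.15): straight line of the TCP; orientation=None keeps the orientation; rate is the mean speed in m/s.
- manip.set_joints(angles): joint-space move.
- manip.command_gripper(opening, f_grip=None): finger opening in m; f_grip is the grip in N (None keeps the last); returns when the fingers have stopped.
- manip.hold(seconds).
- manip.solve_ik(position, orientation): joint angles nearest the present ones, or None.
- manip.camera(name): name is "scene" or "side" or "wrist"; returns a dict with "image" (400x640x3 uint8, red, green, blue), "fx", "fy", "cx", "cy" (pixels), "cam_to_world" (4x4, takes a point from camera to world coordinates); the wrist camera has in their place "mount" (4x4, takes a point from camera to tool coordinates, whose origin is the TCP and whose axes are the tool frame's). Camera axes: x right, y down, z forward; pixel columns grow to the right and rows downward; lengths in m; the calibration is good to about 2 mm. A picture is of the moment at which its call begins: read the wrist's pose just before it. There is no depth.
A pose or a line that the arm cannot do raises manip.IKError and nothing moves.
- manip.sign_off(): hands the job in, once; it reports no verdict.
Readings, each from a call of its own:
- manip.get_time(): time.
- manip.get_joint_positions(): joint angles.
- manip.get_joint_vel(): joint speeds.
- manip.get_tau(): joint torques, N m.
- manip.get_position(): TCP position.
- manip.get_ee_rot(): TCP orientation.
- manip.get_contact_force(): force on the tool from outside, world axes, zero at the start.
- manip.get_torque(): the same for the moment, N m.
- manip.get_width(): finger opening in m.
Only numpy, scipy, OpenCV 4.12 (cv2) and the standard library are available. Lean on these libraries where they do the work, as an engineer would, in place of code of your own. Each camera call takes 0.05 s, during which the arm holds its last target. There are 200 camera calls.

### The job

The cable job needs four of the dark ferrite cores. On the feeder that holds the dark cores (not the one with the white spacers), pull the bottom gate out by its yellow handle just far enough (until the red line across it shows in front of the hopper) to empty the two lanes farthest from the handle, two cores each, into the blue bin below, keeping the third lane's pair in the hopper. Then push the gate fully home and let go.

Things in the scene. Friction and masses are not known exactly. Their poses are not given: they have to be found in the camera images.
- feeder: Fixed bench feeder holding the dark cores: clear hopper (120 mm along x, 50 along y, top 141 mm above the table, two green partitions) over a blue bin (x -75 to 115, y +-38, rim 58 mm up). Origin on the table under the hopper's middle, z up. Yellow handle in front: block 26 mm along x, 16 along y, 83 to 130 mm above the table, centre x = -130 mm minus the gate's opening, y 0.
- feeder_gate (a joint): Opening (m) of its bottom gate, a plate 44 mm wide, top 83 mm above the table, that carries the handle: 0 = home, grows as the handle is pulled along the feeder's -x, stop at 0.13. Starts within 8 mm of home, 2.5 N friction, stays put. The far lane has dropped by about 0.035, the middle one by 0.075; the third starts to drop at about 0.105. 0.088 empties two lanes: a red line across the plate has then just come out of the hopper.
- core_2_top: Upper dark ferrite core of the middle lane: cylinder 24 mm in diameter, 34 mm long, light bore mark on its ends; origin at its centre, y along its axis. The lanes, 30 mm long, are centred at x = 40, 0 and -40 mm in the feeder, two cores lying one on the other in each. It is the last of the four to drop.
- core_3_low: Lower dark ferrite core of the third lane, the one nearest the handle (same size, origin at its centre, y along its axis). It lies on the gate, centre 95 mm above the table, and must stay in its lane.

How it is judged:
On the way:
1. the two lanes farthest from the handle have emptied: the middle lane's upper core is in the blue bin (x of core_2_top in the frame of feeder between -0.075 and 0.115 m and y of core_2_top in the frame of feeder between -0.038 and 0.038 m and z of core_2_top in the frame of feeder between 0 and 0.062 m), for 0.2 s.
At the end, for the whole second after the job is handed in: The middle lane's upper core (and so the four cores of the two lanes farthest from the handle) lies at rest in the blue bin, the third lane's lower core is still at rest in its lane above the gate, and the gate is pushed home to within 12 mm (all of step 1 and x of core_3_low in the frame of feeder between -0.06 and -0.02 m and z of core_3_low in the frame of feeder between 0.085 and 0.125 m and value of joint feeder_gate below 0.012 m and linear speed of each of core_2_top, core_3_low below 0.03 m/s); the robot touches nothing.
It also fails if it takes over 35 s, if anything falls off the work surface, if the arm or the gripper's body presses on something with over 40 N, if the wrist force passes 120 N, or if a joint passes its speed limit or range.

## Working session

There is one attempt and no reset: what is moved stays moved. The work goes in short steps, each a Python script; the robot and the scene stay as the last script left them, time stands still between calls to the robot, and variables do not carry over. Pictures are saved under pics/ and viewed, about 8 in all and at most 12, crops included, and the job is handed in when it is done.

```bash
mkdir -p pics
python3 - <<'E'
from rig import manip
import cv2,numpy as np
for n in("scene","side"):
    c=manip.camera(n); cv2.imwrite(f"pics/{n}0.png",c["image"][:,:,::-1]); print(n,c["fx"],c["cx"],c["cy"],np.round(c["cam_to_world"],3).tolist())
E
```

```text
scene 450.7924435712287 321.09068405085026 200.89526504361453 [[-0.829, 0.501, -0.25, 0.888], [0.56, 0.732, -0.389, 0.269], [-0.012, -0.462, -0.887, 0.804], [0.0, 0.0, 0.0, 1.0]]
side 450.8010945727967 316.32202251055776 195.54883727091 [[-0.979, -0.088, 0.185, 0.513], [-0.204, 0.474, -0.857, 0.659], [-0.013, -0.876, -0.482, 0.491], [0.0, 0.0, 0.0, 1.0]]
```

View pics/scene0.png

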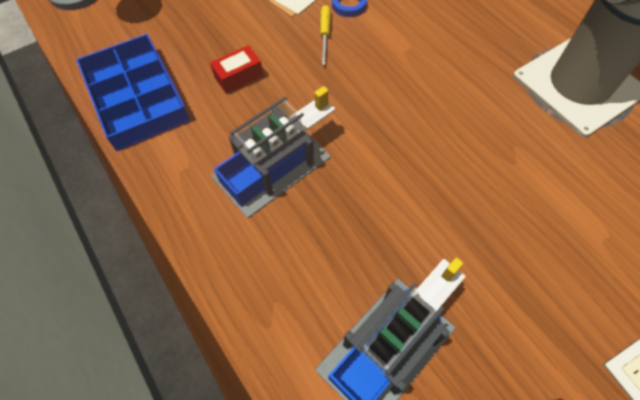

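View pics/side0.png

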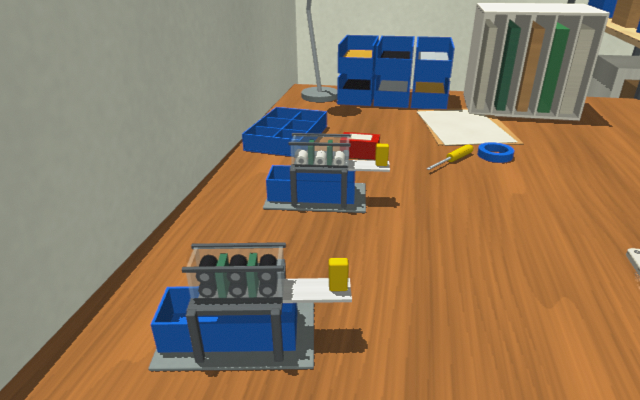

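The dark cores are in the nearer feeder. Its handle is at about (453,268) in scene and (339,275) in side. The hopper is at about (400,330) in scene and (238,275) in side.

```bash
cat > h.py <<'E'
from rig import manip
import cv2,numpy as np
from scipy.spatial.transform import Rotation as R
def pose():
    T=np.eye(4); T[:3,:3]=R.from_rotvec(manip.get_ee_rot()).as_matrix(); T[:3,3]=manip.get_position(); return T
def shot(n):
    T=pose(); c=manip.camera(n)
    c["T"]=T@c["mount"] if n=="wrist" else np.array(c["cam_to_world"]); return c
def rays(c,p):
    p=np.atleast_2d(p).astype(float)
    d=np.c_[(p[:,0]-c["cx"])/c["fx"],(p[:,1]-c["cy"])/c["fy"],np.ones(len(p))]
    return c["T"][:3,3],d@c["T"][:3,:3].T
def plane(c,p,z):
    o,d=rays(c,p); return o+d*((z-o[2])/d[:,2])[:,None]
def tri(c1,p1,c2,p2):
    o1,d1=rays(c1,p1);o2,d2=rays(c2,p2);A=np.c_[d1[0],-d2[0]]
    s=np.linalg.lstsq(A,o2-o1,rcond=None)[0];a=o1+s[0]*d1[0];b=o2+s[1]*d2[0]
    return (a+b)/2,np.linalg.norm(a-b)
def blobs(c,lo,hi,roi,amin=20):
    x0,y0,x1,y1=roi; hsv=cv2.cvtColor(c["image"],cv2.COLOR_RGB2HSV)
    m=cv2.inRange(hsv,lo,hi); k=np.zeros_like(m); k[y0:y1,x0:x1]=m[y0:y1,x0:x1]
    cs=cv2.findContours(k,cv2.RETR_EXTERNAL,cv2.CHAIN_APPROX_NONE)[0]
    return sorted([q[:,0,:] for q in cs if cv2.contourArea(q)>amin],key=lambda q:-len(q))
Y=((20,120,90),(35,255,255)); G=((45,60,20),(90,255,200)); W=((0,0,150),(180,60,255))
E
python3 - <<'E'
from h import *
s=shot("scene");d=shot("side")
ctr=lambda q:np.array(cv2.minAreaRect(q.astype(np.float32))[0])
ys=blobs(s,*Y,(400,230,500,310));yd=blobs(d,*Y,(310,240,370,310))
print("yellow",len(ys),len(yd),ctr(ys[0]),ctr(yd[0]),tri(s,ctr(ys[0]),d,ctr(yd[0])))
gs=blobs(s,*G,(330,290,460,380),15);gd=blobs(d,*G,(180,240,300,310),15)
print("green",[(ctr(q),len(q)) for q in gs],[(ctr(q),len(q)) for q in gd])
for a in gs[:2]:
    for b in gd[:2]: print(ctr(a),ctr(b),tri(s,ctr(a),d,ctr(b)))
w=blobs(s,*W,(400,230,480,320),60)
for q in w:
    P=plane(s,q,0.083)[:,:2].astype(np.float32); print("white",len(q),cv2.minAreaRect(P))
    print(np.rad2deg(cv2.minAreaRect(P)[2]/57.3), cv2.boxPoints(cv2.minAreaRect(P)).round(3).tolist())
E
```

```text
yellow 1 1 [452.00003052 268.50003052] [338. 274.] (array([0.58651478, 0.18490713, 0.10758049]), np.float64(0.0004678620660771802))
green [(array([391.00006104, 338.50003052]), 59), (array([408.25244141, 318.80993652]), 56)] [(array([250.5, 284. ]), 62), (array([220.55406189, 284.82434082]), 61), (array([222., 259.]), 41), (array([251.5, 259. ]), 40)]
[391.00006104 338.50003052] [250.5 284. ] (array([0.71791726, 0.2067216 , 0.08027773]), np.float64(0.02655512572344361))
[391.00006104 338.50003052] [220.55406189 284.82434082] (array([0.73696748, 0.21846559, 0.09559214]), np.float64(0.010389830825846737))
[408.25244141 318.80993652] [250.5 284. ] (array([0.69706939, 0.21014856, 0.09679315]), np.float64(0.01092630969903135))
[408.25244141 318.80993652] [220.55406189 284.82434082] (array([0.71586799, 0.22320303, 0.11472252]), np.float64(0.045615484549464))
white 144 ((0.614075243473053, 0.19039008021354675), (0.08646795898675919, 0.04852813482284546), 11.397065162658691)
11.39622570080147 [[0.5669999718666077, 0.20600000023841858], [0.5759999752044678, 0.15800000727176666], [0.6610000133514404, 0.17499999701976776], [0.6520000100135803, 0.22300000488758087]]
```

```bash
cat >> h.py <<'E'
def ori(th):
    y=np.array([-np.sin(th),np.cos(th),0]);best=None;q0=manip.get_joint_positions()
    for sgn in(1,-1):
        x=np.array([0,0,-1.]);M=np.c_[x,sgn*y,np.cross(x,sgn*y)];r=R.from_matrix(M).as_rotvec()
        q=manip.solve_ik([0.56,0.18,0.2],r)
        if q is not None:
            c=np.abs(np.array(q)-q0).max()
            if best is None or c<best[0]: best=(c,r)
    print("ori",best); return best[1]
E
python3 - <<'E'
from h import *
th=np.deg2rad(11.8); r=ori(th)
u=np.array([np.cos(th),np.sin(th),0])
manip.move_to(np.array([0.5865,0.185,0.24]),r)
c=shot("wrist"); cv2.imwrite("pics/w1.png",c["image"][:,:,::-1]); print(manip.get_time(),manip.get_position())
for q in blobs(c,*Y,(0,0,640,400),100):
    print("Y",cv2.boundingRect(q)); P=plane(c,q,.130)[:,:2].astype(np.float32);print(cv2.minAreaRect(P))
for q in blobs(c,*W,(0,0,640,400),300):
    P=plane(c,q,.083)[:,:2].astype(np.float32);print("W",cv2.boundingRect(q),cv2.minAreaRect(P))
E
```

```text
ori (np.float64(1.4669807708230993), array([-0.16170025,  1.56474102,  0.16170025]))
2.175 [0.58625464 0.18586331 0.24005714]
Y (312, 173, 20, 43)
((0.5804394483566284, 0.18276254832744598), (0.03394262120127678, 0.0147943664342165), 11.214775085449219)
W (583, 2, 57, 189) ((0.46863919496536255, 0.4142357110977173), (0.1625211536884308, 0.04544271156191826), 28.01953125)
W (268, 167, 79, 119) ((0.6312631964683533, 0.17926321923732758), (0.12224958091974258, 0.072901651263237), 11.890871047973633)
W (22, 229, 24, 51) ((0.7134994268417358, -0.07924231886863708), (0.02219037339091301, 0.05811699479818344), 83.79376983642578)
W (483, 375, 43, 25) ((0.7756624221801758, 0.43815362453460693), (0.03505391627550125, 0.04824751615524292), 11.802970886230469)
```

View pics/w1.png

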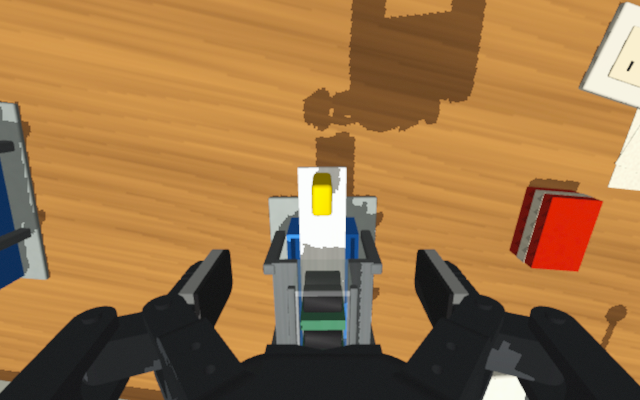

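Handle top spans columns 312–332, rows 173–216, aligned with the tool at heading about 11.5°, and nothing is in the fingers' way. Descending to grip, then pulling in stages.

Run:
```python
from h import *
r=manip.get_ee_rot(); 
manip.servo_line([0.5855,0.184,0.114],r,rate=0.12)
print(manip.get_contact_force())
manip.command_gripper(0.0,40); print("w",manip.get_width(),manip.get_position(),manip.get_contact_force())
th=np.deg2rad(11.6);u=np.array([np.cos(th),np.sin(th),0]);p=np.array(manip.get_position())
np.save("p0.npy",p)
manip.servo_line(p-u*0.06,r,rate=0.06); print(manip.get_position(),manip.get_contact_force(),manip.get_time())
c=shot("scene");cv2.imwrite("pics/s2.png",cv2.resize(c["image"][220:400,300:520,::-1],None,fx=3,fy=3,interpolation=2))
c=shot("side");cv2.imwrite("pics/d2.png",cv2.resize(c["image"][200:390,130:390,::-1],None,fx=3,fy=3,interpolation=2))
```

```text
[-0.35930015  0.14576548 -0.36929595]
w 0.015355203946876245 [0.58548211 0.18427718 0.11422614] [-1.6186862   1.57819554  2.01700404]
[0.52604012 0.17160197 0.1141933 ] [ 0.46380576 -6.42702807  4.89677162] 5.1583
```

View pics/d2.png

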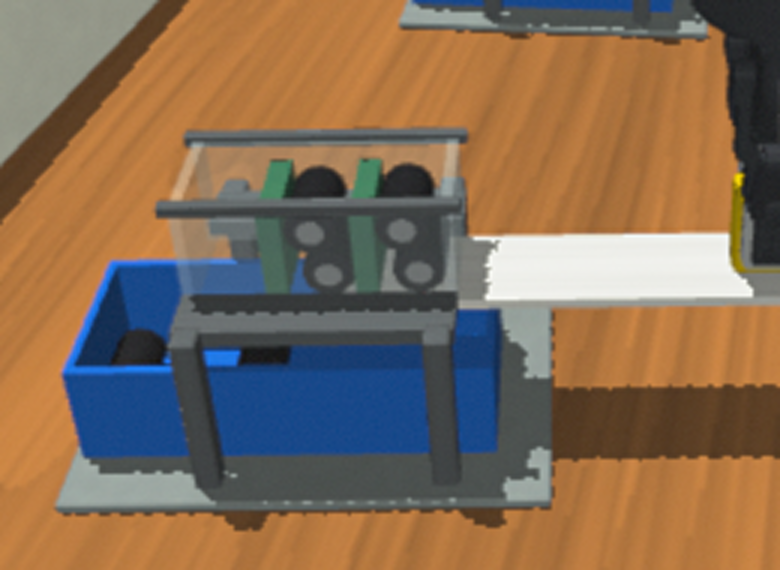

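The far lane has dropped and the middle and third lanes are still full. The white plate is out past crop x≈470 with no red line yet. I'll pull on by 22 mm with a slight heading correction, because the side force is -6 N in y.

Run:
```python
from h import *
r=manip.get_ee_rot(); th=np.deg2rad(12.3);u=np.array([np.cos(th),np.sin(th),0]);p0=np.load("p0.npy")
manip.servo_line(p0-u*0.082,r,rate=0.05); manip.hold(.4); print(manip.get_position(),manip.get_contact_force(),manip.get_time(),manip.get_width())
a=shot("scene");b=shot("side")
i=cv2.resize(a["image"][250:390,330:490,::-1],None,fx=4,fy=4,interpolation=2)
cv2.imwrite("pics/s3.png",i)
cv2.imwrite("pics/d3.png",cv2.resize(b["image"][235:370,150:340,::-1],None,fx=4,fy=4,interpolation=2))
```

```text
[0.50521368 0.16698564 0.11421119] [-2.16885907  2.09212139  4.75415974] 6.25 0.015509279377171519
```

View pics/d3.png

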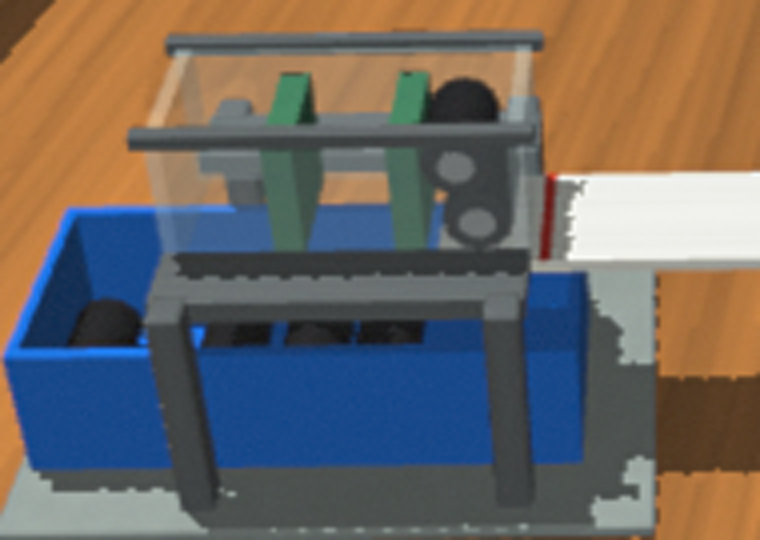

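View pics/s3.png

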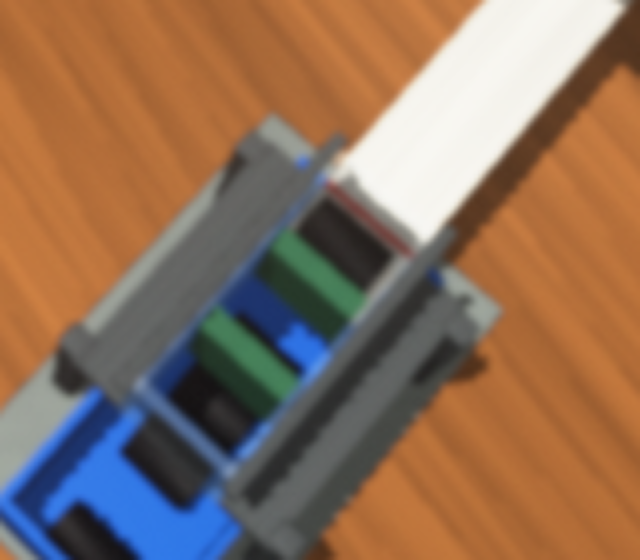

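The red line is just out of the hopper (side crop x≈548). The first two lanes are empty, four cores lie in the bin, and the third lane's pair is still in place. Now pushing home to the stop while watching the force.

Run:
```python
from h import *
r=manip.get_ee_rot(); th=np.deg2rad(12.2);u=np.array([np.cos(th),np.sin(th),0]);p0=np.load("p0.npy")
manip.servo_line(p0,r,rate=0.05)
f0=np.array(manip.get_contact_force())@u; print(f0,manip.get_contact_force())
for k in range(1,11):
    manip.servo_line(p0+u*0.001*k,r,rate=0.02); manip.hold(.1); f=np.array(manip.get_contact_force())@u
    print(k,round(f,1),round((np.array(manip.get_position())-p0)@u,4))
    if f<-12: break
manip.command_gripper(0.085); p=np.array(manip.get_position())
p[2]=.25; manip.servo_line(p,r,rate=.15); manip.hold(.3)
print(manip.get_time(),manip.get_contact_force())
a=shot("scene");b=shot("side")
ctr=lambda q:np.array(cv2.minAreaRect(q.astype(np.float32))[0])
yd=blobs(b,*Y,(310,240,370,310)); print("side handle",[ctr(q) for q in yd],"was 338,274 at start")
i=np.hstack([cv2.resize(x,(390,400),interpolation=2) for x in (a["image"][240:400,330:486,::-1],b["image"][220:380,150:360,::-1])])
cv2.imwrite("pics/f4.png",i)
```

```text
-1.4164260794974441 [-2.03325293  2.7015649   3.73884994]
1 -2.6 0.0009
2 -2.5 0.002
3 -2.2 0.003
4 -1.9 0.004
5 -4.1 0.0045
6 -9.2 0.0045
7 -12.5 0.0045
12.625 [-0.53642656  0.07259896  0.3553593 ]
side handle [array([334.5, 274. ])] was 338,274 at start
```

View pics/f4.png

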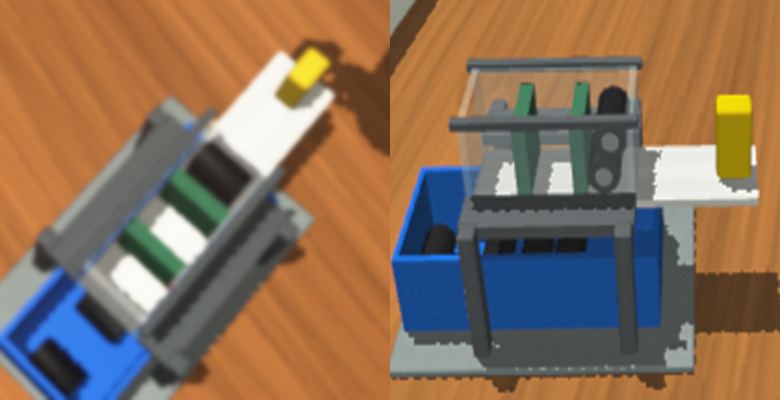

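The gate is home, the third lane's pair is in place, the cores are in the bin and the gripper is clear.

```bash
python3 -c "
from rig import manip
manip.sign_off();print(manip.get_time())"
```

```text
the job is handed in; nothing more can be done
the job is handed in; nothing more can be done
```

The job is done and handed in, with about 12.6 s on the robot's clock. No verdict was reported. I gripped the dark-core feeder's yellow handle and pulled the gate until the red line showed. That was 82 mm from where it started, an opening of about 87 mm. I then pushed the gate back to its stop, let go and lifted clear.

- **Cores:** the last pictures show the far and middle lanes empty, with four cores in the blue bin and the third lane's pair still in the hopper.
- **Gate:** it stopped 4.5 mm beyond where it started. The push force then rose to about 12.5 N with no further travel, so it is home.
- **Contact:** after release the tool's contact force was under 1 N, so the robot was touching nothing.
- **Disagreement:** there was a small side force of about 6 N partway through the pull, from a heading error of under 1°. I corrected it on the way. No check failed.

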